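# Pour glass stones from a hand chute into a narrow-necked vase

### The job

Pick up the small metal chute by its brass handle, keeping it level so that the four glass stones stay in it, and lower it gently until the underside of its nose rests on the rubber-edged rim of the green glass vase (how high the rim stands must be felt). Then tip it, keeping it resting lightly on the rim (with a few newtons, never leaning hard on it), until all four stones have slid into the vase and the chute is empty, and only then lift it away and lay it flat back on the cork mat. Do not shove or tip the vase, spill a stone or disturb the other things on the table.

Things in the scene. Friction and masses are not known exactly. Their poses are not given: they have to be found in the camera images.
- chute_grip (a point): Middle of the chute's brass handle, an upright block just behind the nose: 30 mm long (along the chute, local x), 18 mm thick (local y; grip across this), 44 mm high, from 29 to 73 mm above the chute's underside. This point is 53 mm above the underside, on the centre line, 18 mm behind the nose's end. x axis: towards the open nose; z axis: up when the chute lies flat.
- chute: Straight aluminium trough, 170 mm long, 32 wide, 25 high, floor and walls 3 mm, closed at the tail, open at the top and nose, with a brass handle bridged over it. About 0.3 kg; loaded, it balances some 30 mm behind the handle's middle, so grip it firmly. Origin: centre of its flat underside; x towards the nose, z up. Stones slide out when it is tipped nose down by 14 to 20 degrees; 30 empties it surely.
- chute_nose (a point): The nose of the chute: the middle of the lower front edge of its floor, on the underside, 85 mm from the chute's middle. Axes as the chute's.
- stone0_mid (a point): Centre of a blue glass stone, a rounded disc 22 mm across and 10 mm thick, 11 g; at the start it lies flat in the chute.
- stone1_mid (a point): Centre of a blue glass stone, a rounded disc 22 mm across and 10 mm thick, 11 g; at the start it lies flat in the chute.
- stone2_mid (a point): Centre of a blue glass stone, a rounded disc 22 mm across and 10 mm thick, 11 g; at the start it lies flat in the chute.
- stone3_mid (a point): Centre of a blue glass stone, a rounded disc 22 mm across and 10 mm thick, 11 g; at the start it lies flat in the chute.
- vase: Green glass vase, loose, round, about 0.8 kg, 98 mm across the belly. Round its neck sits a stiff brass sleeve (58 mm across, opening 46 mm, wall 6 mm), whose flat, rubber-edged top is the rim to rest on. It was pushed up by an amount that differs each time and is not measured. It does not give way: a few millimetres too low leans heavily on it. Origin: centre of the underside; z up.
- vase_mouth (a point): Centre of the vase's glass mouth, 115 mm above its underside. The rim stands 2 to 16 mm above this point: find it by feel. With the nose's end at or a few mm short of the middle of the mouth, the chute's underside rests on the near side of the rim, about straight below the handle, and can be tipped about that line.
- mat: Thin cork mat fixed on the table, 300 mm long (local x), 150 mm wide, 4 mm thick, on which the chute lies at first and must lie at last. Origin: centre of its underside.
- blue_vase: Bystander: a blue ceramic vase, round, 90 mm across, 90 mm high. Origin: centre of its underside. It and the green vase may have changed places.
- flowerpot: Bystander: terracotta pot, 90 mm across, 85 mm high. Origin: centre of its underside.
- mister: Bystander: amber glass bottle, 60 mm across, 170 mm high. Origin: centre of its underside.
- jar: Bystander: closed blue jar, 70 mm across, 80 mm high. Origin: centre of its underside.
- spool: Bystander: pink ribbon spool, 72 mm across, 34 mm high. Origin: centre of its underside.
- brush: Bystander: brush lying on the table. Origin: near its middle, at its underside.

How it is judged:
On the way, in this order (a step that is already met when the one before it is completed fails the run):
1. the chute is lifted clear of the mat with all four stones in it (z of chute in the frame of mat above 0.03 m and z of stone0_mid in the frame of chute between 0 and 0.03 m and y of stone0_mid in the frame of chute between -0.02 and 0.02 m and z of stone1_mid in the frame of chute between 0 and 0.03 m and y of stone1_mid in the frame of chute between -0.02 and 0.02 m and z of stone2_mid in the frame of chute between 0 and 0.03 m and y of stone2_mid in the frame of chute between -0.02 and 0.02 m and z of stone3_mid in the frame of chute between 0 and 0.03 m and y of stone3_mid in the frame of chute between -0.02 and 0.02 m), for 0.1 s.
2. the nose of the chute rests on the rim of the green vase while all four stones are still in the chute (contact force between chute and vase above 0.3 N and distance between chute_nose and vase_mouth below 0.04 m and z of stone0_mid in the frame of chute between 0 and 0.03 m and y of stone0_mid in the frame of chute between -0.02 and 0.02 m and z of stone1_mid in the frame of chute between 0 and 0.03 m and y of stone1_mid in the frame of chute between -0.02 and 0.02 m and z of stone2_mid in the frame of chute between 0 and 0.03 m and y of stone2_mid in the frame of chute between -0.02 and 0.02 m and z of stone3_mid in the frame of chute between 0 and 0.03 m and y of stone3_mid in the frame of chute between -0.02 and 0.02 m), for 0.2 s.
3. all four stones have slid into the vase while the chute still rests on its rim (contact force between chute and vase above 0.3 N and distance between chute_nose and vase_mouth below 0.045 m and horizontal distance between each of stone0_mid, stone1_mid, stone2_mid, stone3_mid and vase_mouth below 0.05 m and z of stone0_mid in the frame of vase between 0 and 0.085 m and z of stone1_mid in the frame of vase between 0 and 0.085 m and z of stone2_mid in the frame of vase between 0 and 0.085 m and z of stone3_mid in the frame of vase between 0 and 0.085 m), for 0.2 s.
At the end, for the whole second after the job is handed in: All four stones are inside the green vase (below its neck), the vase stands upright (within 3 degrees) and still, and the empty chute lies flat (within 4 degrees) and still on the cork mat with its middle over the mat, released (horizontal distance between each of stone0_mid, stone1_mid, stone2_mid, stone3_mid and vase_mouth below 0.05 m and z of stone0_mid in the frame of vase between 0 and 0.085 m and z of stone1_mid in the frame of vase between 0 and 0.085 m and z of stone2_mid in the frame of vase between 0 and 0.085 m and z of stone3_mid in the frame of vase between 0 and 0.085 m and angle between vase's own z axis and vertical below 0.05 rad and linear speed of each of vase, chute below 0.02 m/s and contact force between chute and mat above 0.3 N and angle between chute's own z axis and vertical below 0.07 rad and x of chute in the frame of mat between -0.15 and 0.15 m and y of chute in the frame of mat between -0.075 and 0.075 m); the robot touches nothing.
It fails at once if the chute leans on the vase with more than 20 N (contact force between chute and vase above 20 N).
It fails at once if the green vase is shoved more than 20 mm or tipped by more than 11 degrees (distance of vase from where it was at the start of the episode above 0.02 m or angle between vase's own z axis and vertical above 0.2 rad).
It fails at once if the chute is tipped more than 14 degrees, with stones still outside the vase, away from the vase's mouth (angle between chute's own z axis and vertical above 0.25 rad and distance between chute_nose and vase_mouth above 0.06 m and not ((horizontal distance between stone0_mid and vase_mouth below 0.05 m and z of stone0_mid in the frame of vase between 0 and 0.085 m) and (horizontal distance between stone1_mid and vase_mouth below 0.05 m and z of stone1_mid in the frame of vase between 0 and 0.085 m) and (horizontal distance between stone2_mid and vase_mouth below 0.05 m and z of stone2_mid in the frame of vase between 0 and 0.085 m) and (horizontal distance between stone3_mid and vase_mouth below 0.05 m and z of stone3_mid in the frame of vase between 0 and 0.085 m))).
It fails at once if another thing on the table is moved more than 20 mm (distance of any of blue_vase, flowerpot, mister, jar, spool, brush from where it was at the start of the episode above 0.02 m).
It also fails if it takes over 72 s, if anything falls off the work surface, if the arm or the gripper's body presses on something with over 40 N, if the wrist force passes 120 N, or if a joint passes its speed limit or range.

### The arm

A 6-joint arm with a two-finger parallel gripper is mounted at the origin on the work surface. World frame = base frame: x ahead of the robot, y to its left, z up, the work surface at z = 0. Lengths are in m, angles in rad, forces in N, time in s.
With the tool pointing down it reaches from about 0.375 to 0.975 m from the base axis. Payload 3.8 kg.
Tool frame: the origin (TCP) lies at the very end of the fingers, on their centre line; the grasp point (between the pads) lies 19 mm behind it; z points along the fingers, y is the direction in which the jaws open and shut (so a half turn about z gives the same grasp; the last joint's range is limited). The gripper opens to 85 mm and grips with 20 to 120 N. Pads are 22 mm wide; open, the fingers measure 114 mm over their backs; the gripper's body (76 mm by 85 mm) begins 54 mm behind the grasp point. The pads swing forward as they close: fully open they stand 13 mm farther back than shut.
Start: joints at [-1.382, 0.264, 1.604, -0, 1.274, -0.037], TCP at [0.151, -0.658, 0.231] pointing down, gripper open.
Joint ranges: [-2.63, 2.63], [-0.94, 2.18], [0.31, 2.57], [-1.31, 4.45], [0, 2.66], [-2.55, 2.55]. Speed limits (rad/s): [2.57, 2.57, 3.14, 3.14, 3.14, 3.14].

### API

Orientations are given as [roll, pitch, yaw] about the fixed x, y, z axes, in that order (R = Rz(yaw) Ry(pitch) Rx(roll)).
In Python, from cell import * gives the robot as it stands.
- The arm moves only by the tool move_arm, never from a script. Its arguments are lists of equal length, an entry for each row: "rot": the turn, a rotation vector about the tool's x, y, z in rad, a list of three; "translation": the shift along the tool's x, y, z in m, a list of three; "fingers": the finger opening in m, from 0 to 0.0854. A call has exactly 8 rows; each row shifts and turns the pose as measured when the row begins, along the tool's axes as they then stand; what a row does not reach is not made up. A row lasts 1/8 s, in which the tool goes at most 62.5 mm and 10.7 degrees, less where a joint would pass 70% of its speed; a pose out of reach is approached as far as the arm can. A call is refused whole if a number of a shift passes 0.0625 or a number of a turn 0.188, either way. A call with a gripper value outside its range is refused whole. The fingers move at their own pace and stop on an object; "grip_force" is the grip in N (left out, the last holds). Time passes only in rows, so rows that do not move let the fingers close, or fill a call up. It gives the time, the measured TCP pose, the force and the opening at its end, in the units of the state.
- get_state(): the state, without advancing time (a new reading comes with each control period).
- camera(name): name is "side" or "top" or "wrist"; returns the picture (420x560x3 uint8, blue, green, red); there is no depth.
- camera_params(name): a dict with "vertical_fov" (degrees; the focal length in pixels is half the picture's height over the tangent of half this angle, whatever the lens; pixels are square), "cx", "cy" (the principal point, pixels), "k1" (the pictures are not rectified: a ray, as slopes to the right and down, at radius r is drawn at 1 + k1 r^2 times it, then the intrinsics apply), "extrinsics" (4x4, takes a point from world to camera coordinates); the wrist camera has in their place "hand_eye" (4x4, takes a point from camera to tool coordinates, whose origin is the TCP and whose axes are the flange's). Camera axes: x right, y up, looking along -z (the intrinsics and any distortion apply to the point x, -y, -z); pixel columns grow to the right and rows downward; lengths in m; the calibration is good to about 2 mm. A picture is of the moment at which its call begins: read the wrist's pose just before it. camera_params takes no time and is no camera call.
- sign_off(): hands the job in, once; it reports no verdict.
Trained networks look in the newest picture that a camera, given by its name, has taken for a name from the list of things; names that differ only in an ending like _2 or _b are one class to them, and where a whole thing is asked for, a point or a joint stands for the part that bears it (a point fixed in the world has none). Each returns a list of dicts, best first, with "p" (0 to 1); they miss things now and then, are a little off and sometimes report something else, mostly with a low value. They report only what shows in the picture. A call takes as long as a camera call.
- look_for(camera, name): "location" ([x, y, z] in m, in the coordinates of the camera as it stood for that picture, good to about 4 mm: the middle of the surface that is visible of it).
- silhouettes(camera, name): "region" (420x560 bool, what is visible of it).
The state is a dict: "time_s": time; "joint_pos": joint angles; "qvel": joint speeds; "tau": joint torques, N m; "tool_pos": TCP position; "tool_rot": TCP orientation; "wrist_force": force on the tool from outside, world axes, zero at the start; "torque": the same for the moment, N m; "opening": finger opening in m.
Only numpy, scipy, OpenCV 4.12 (cv2) and the standard library are available. Lean on these libraries where they do the work, as an engineer would, in place of code of your own. Each camera call takes 0.05 s, during which the arm holds its last target. There are 200 camera calls.

## Working session

There is one attempt and no reset: what is moved stays moved. The work goes in short steps, Python scripts to look and compute and a tool call to move; the robot and the scene stay as the last step left them, time stands still between calls to the robot, and variables do not carry over. Pictures are saved under pics/ and viewed, about 8 in all and at most 12, crops included, and the job is handed in when it is done.

Besides the shell and the picture viewer there is one more tool, called after "Emit:" as name(argument=value, ...) on one line, values as JSON. move_arm: Moves the arm, as the interface text tells. Its arguments: {"type":"object","properties":{"rot":{"type":"array"},"translation":{"type":"array"},"fingers":{"type":"array"},"grip_force":{"type":"number"}},"required":["rot","translation","fingers"]}

```bash
mkdir -p pics
cat > h.py <<'E'
from cell import *
import numpy as np, cv2
from scipy.spatial.transform import Rotation as R
def toolT():
    s=get_state(); T=np.eye(4); T[:3,:3]=R.from_euler('xyz',s['tool_rot']).as_matrix(); T[:3,3]=s['tool_pos']; return T
def c2w(name,T=None):
    p=camera_params(name)
    return np.linalg.inv(np.array(p['extrinsics'])) if 'extrinsics' in p else (toolT() if T is None else T)@np.array(p['hand_eye'])
def proj(name,pts,C=None):
    p=camera_params(name); C=c2w(name) if C is None else C
    q=(np.linalg.inv(C)@np.c_[np.atleast_2d(pts),np.ones(len(np.atleast_2d(pts)))].T)[:3].T
    x=q[:,0]/-q[:,2]; y=-q[:,1]/-q[:,2]; r2=x*x+y*y; f=210/np.tan(np.radians(p['vertical_fov']/2)); k=1+p['k1']*r2
    return np.c_[p['cx']+f*x*k,p['cy']+f*y*k]
def onplane(name,uv,z,C=None):
    p=camera_params(name); C=c2w(name) if C is None else C
    f=210/np.tan(np.radians(p['vertical_fov']/2)); uv=np.atleast_2d(uv).astype(float)
    d=(uv-[p['cx'],p['cy']])/f; u=d.copy()
    for _ in range(20): u=d/(1+p['k1']*(u**2).sum(1,keepdims=True))
    v=np.c_[u[:,0],-u[:,1],-np.ones(len(u))]@C[:3,:3].T
    return C[:3,3]+v*((z-C[2,3])/v[:,2:])
E
python3 - <<'E'
from h import *
s=get_state(); print(s)
for n in ['top','side']:
    p=camera_params(n); print(n,{k:v for k,v in p.items() if k!='extrinsics'}, np.round(c2w(n),3).tolist())
    cv2.imwrite(f'pics/{n}0.png',camera(n))
    C=c2w(n)
    for t in ['chute','chute_grip','vase','vase_mouth','mat','blue_vase','flowerpot','mister','jar','spool','brush']+['stone0_mid']:
        for d in look_for(n,t)[:4 if 'stone' in t else 1]: print(n,t,round(d['p'],2),np.round((C@np.r_[d['location'],1])[:3],3))
print(camera_params('wrist'))
E
```

```text
{'time_s': 0.0, 'joint_pos': array([-1.38190840e+00,  2.64760285e-01,  1.60537246e+00,  5.70394092e-06,
        1.27369718e+00, -3.68740628e-02]), 'qvel': array([ 0.00041281, -0.00072093, -0.00190496,  0.00073654,  0.00050352,
        0.00167431]), 'tau': array([ 2.46524023e-04, -5.15122640e+01, -3.67312682e+01, -1.83035431e-04,
        1.31714973e-02, -2.82596773e-07]), 'tool_pos': array([ 0.15097822, -0.65715041,  0.22995805]), 'tool_rot': array([-3.13935710e+00, -8.79251221e-05,  2.25760217e-01]), 'wrist_force': array([-1.06610499,  0.16657983, -0.35000699]), 'torque': array([-0.03892339, -0.02246328,  0.00422358]), 'opening': 0.08535685653222021}
top {'vertical_fov': 44.34300731264791, 'cx': 285.3365612600071, 'cy': 213.25269700704908, 'k1': -0.1285307592196487} [[-0.017, 0.998, -0.059, 0.459], [-1.0, -0.016, 0.019, -0.011], [0.018, 0.059, 0.998, 1.46], [0.0, 0.0, 0.0, 1.0]]
top chute 0.91 [ 0.503 -0.242  0.019]
top chute_grip 0.56 [ 0.496 -0.238  0.024]
top vase 0.81 [0.554 0.28  0.063]
top vase_mouth 0.77 [0.557 0.28  0.065]
top mat 0.84 [ 0.517 -0.255  0.003]
top blue_vase 0.7
[... 715 characters left out ...]
de flowerpot 0.67 [ 0.762 -0.294  0.018]
side mister 0.78 [0.739 0.097 0.087]
side jar 0.95 [0.333 0.184 0.056]
side spool 0.62 [0.376 0.294 0.037]
side stone0_mid 0.59 [ 0.484 -0.328  0.017]
side stone0_mid 0.39 [0.475 0.067 0.057]
{'vertical_fov': 58.40951619471928, 'cx': 269.8439859380641, 'cy': 209.6220130392544, 'k1': -0.05737096791525193, 'hand_eye': array([[ 1.33416060e-03,  9.60401349e-01,  2.78617066e-01,
         7.04116497e-02],
       [ 9.99998925e-01, -1.11188416e-03, -9.55806939e-04,
        -1.90415095e-04],
       [-6.08168371e-04,  2.78618042e-01, -9.60401800e-01,
        -1.43015296e-01],
       [ 0.00000000e+00,  0.00000000e+00,  0.00000000e+00,
         1.00000000e+00]])}
```

Run:
```python
import cv2,numpy as np
a=cv2.imread('pics/top0.png');b=cv2.imread('pics/side0.png')
cv2.imwrite('pics/both.png',np.vstack([cv2.resize(a,(400,300)),cv2.resize(b,(400,300))]))
```

```text
(no output)
```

View pics/top0.png

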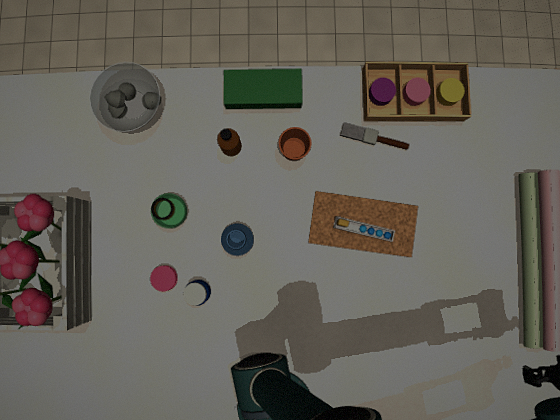

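View pics/side0.png

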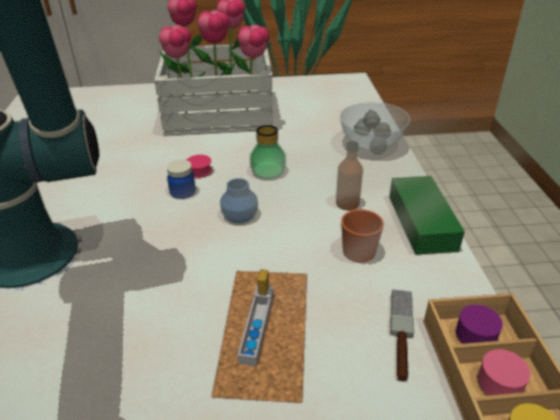

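The top picture shows the chute at (334–394, 222–236) on the mat, with its brass handle/nose at the left end, pointing +y. The green vase with its brass rim is at (165,210), and the blue vase at (237,238). In the side picture, the green vase is at (267,155), well clear of its neighbours.

Run:
```python
from h import *
camera('top')
for n,z in [('chute',0.02),('mat',0.004)]:
    r=silhouettes('top',n)[0]['region']; 
    c,sz,a=cv2.minAreaRect(np.argwhere(r)[:,::-1].astype(np.float32))
    P=onplane('top',cv2.boxPoints((c,sz,a)),z); print(n,c,sz,a,np.round(P,3).tolist(),np.round(P.mean(0),3))
r=silhouettes('top','vase')[0]['region']; v=np.argwhere(r); print('vase px',v.min(0),v.max(0))
im=cv2.imread('pics/top0.png'); hsv=cv2.cvtColor(im,cv2.COLOR_BGR2HSV)
cv2.imwrite('pics/crop.png',np.hstack([cv2.resize(im[180:240,135:195],None,fx=6.6,fy=6.6,interpolation=2),cv2.resize(im[200:260,325:405],(528,396),interpolation=2)])[:,:800])
print(onplane('top',[[342,220],[163,210]],0.077),onplane('top',[[163,210]],0.124))
```

```text
chute (364.23529052734375, 229.058837890625) (59.66376495361328, 12.12678050994873) 14.03624439239502 [[0.501, -0.173, 0.02], [0.534, -0.182, 0.02], [0.491, -0.345, 0.02], [0.458, -0.336, 0.02]] [ 0.496 -0.259  0.02 ]
mat (363.3670959472656, 224.2781982421875) (105.1838150024414, 52.963260650634766) 8.004729270935059 [[0.459, -0.099, 0.004], [0.608, -0.123, 0.004], [0.562, -0.422, 0.004], [0.412, -0.396, 0.004]] [ 0.51  -0.26   0.004]
vase px [193 151] [228 186]
[[ 0.52001775 -0.1889292   0.077     ]
 [ 0.55459335  0.29339121  0.077     ]] [[0.55134617 0.28304897 0.124     ]]
```

View pics/crop.png

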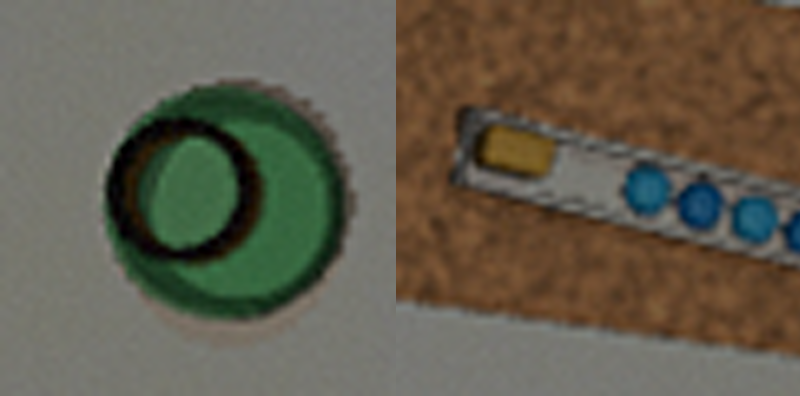

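```bash
cat >> h.py <<'E'
from scipy.linalg import logm,expm
def pose(p,yaw,pitch=0.0,pivot=None):
    """tool down, tool x at heading yaw, nose-down pitch about TCP"""
    T=np.eye(4); T[:3,:3]=R.from_euler('z',yaw).as_matrix()@np.diag([1,-1,-1])@R.from_rotvec([0,-pitch,0]).as_matrix(); T[:3,3]=p; return T
def rows(Tg,n,T0=None):
    T0=toolT() if T0 is None else T0; L=np.real(logm(np.linalg.inv(T0)@Tg))/n
    print(n,'x rot',np.round([L[2,1],L[0,2],L[1,0]],4),'tr',np.round(L[:3,3],4),'mid',np.round((T0@expm(L*n/2))[:3,3],3))
E
python3 - <<'E'
from h import *
print(onplane('top',[[343,222.7]],0.077),onplane('top',[[162.7,208.6]],0.124))
T=pose([0.47,-0.21,0.22],1.3125); rows(T,11); rows(T,12); rows(T,16)
E
```

```text
[[ 0.51269158 -0.19147185  0.077     ]] [[0.55501599 0.28383154 0.124     ]]
11 x rot [-0.     -0.     -0.0988] tr [ 0.0516 -0.0096  0.001 ] mid [ 0.373 -0.478  0.226]
12 x rot [-0.     -0.     -0.0906] tr [ 0.0473 -0.0088  0.0009] mid [ 0.373 -0.478  0.226]
16 x rot [-0.     -0.     -0.0679] tr [ 0.0355 -0.0066  0.0007] mid [ 0.373 -0.478  0.226]
```

Emit:
move_arm(rot=[[0,0,-0.068],[0,0,-0.068],[0,0,-0.068],[0,0,-0.068],[0,0,-0.068],[0,0,-0.068],[0,0,-0.068],[0,0,-0.068]], translation=[[0.0355,-0.0066,0.0007],[0.0355,-0.0066,0.0007],[0.0355,-0.0066,0.0007],[0.0355,-0.0066,0.0007],[0.0355,-0.0066,0.0007],[0.0355,-0.0066,0.0007],[0.0355,-0.0066,0.0007],[0.0355,-0.0066,0.0007]], fingers=[0.0854,0.0854,0.0854,0.0854,0.0854,0.0854,0.0854,0.0854])

```text
time_s: 2.5
tool_pos: [0.3824, -0.4821, 0.2256]
tool_rot: [3.139, 0.001, 0.782]
wrist_force: [0.2, -0.4, -0.1]
opening: 0.0854
```

Emit:
move_arm(rot=[[0,0,-0.068],[0,0,-0.068],[0,0,-0.068],[0,0,-0.068],[0,0,-0.068],[0,0,-0.068],[0,0,-0.068],[0,0,-0.068]], translation=[[0.0355,-0.0066,0.0007],[0.0355,-0.0066,0.0007],[0.0355,-0.0066,0.0007],[0.0355,-0.0066,0.0007],[0.0355,-0.0066,0.0007],[0.0355,-0.0066,0.0007],[0.0355,-0.0066,0.0007],[0.0355,-0.0066,0.0007]], fingers=[0.0854,0.0854,0.0854,0.0854,0.0854,0.0854,0.0854,0.0854])

```text
time_s: 3.5
tool_pos: [0.4871, -0.2067, 0.2205]
tool_rot: [3.137, 0.003, 1.345]
wrist_force: [0.2, -0.2, -0.4]
opening: 0.0853
```

Run:
```python
from h import *
s=get_state(); T=toolT(); print(s['time_s'],s['tool_pos'],s['tool_rot'],np.abs(s['qvel']).max()); im=camera('wrist'); cv2.imwrite('pics/w1.png',im); C=c2w('wrist',T)
for t in ['chute_grip','chute','stone0_mid']:
    for d in look_for('wrist',t)[:4]: print(t,round(d['p'],2),np.round((C@np.r_[d['location'],1])[:3],3))
```

```text
3.5 [ 0.48712136 -0.20666399  0.22048031] [3.13652965e+00 3.03682953e-03 1.34507140e+00] 0.5230937048215285
chute_grip 0.74 [ 0.505 -0.236  0.029]
chute 0.85 [ 0.506 -0.238  0.031]
stone0_mid 0.87 [ 0.479 -0.323  0.019]
```

View pics/w1.png

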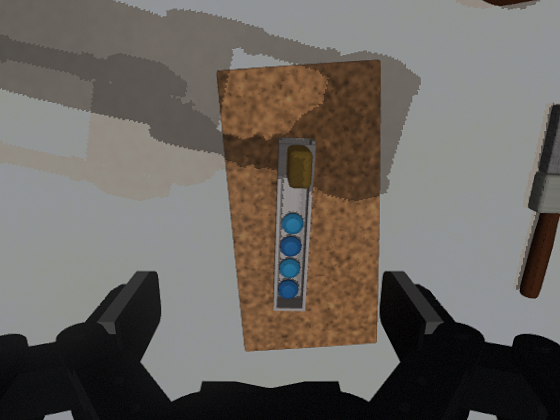

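The wrist picture shows the chute pointing up, with its tail at (290,309) and its nose at (298,138). The handle is at about (300,165), and the four stones lie at rows 222–290. Now measuring with a fresh still picture.

Run:
```python
from h import *
s=get_state();T=toolT(); im=camera('wrist'); cv2.imwrite('pics/w2.png',im); C=c2w('wrist',T); print(np.abs(s['qvel']).max(),s['tool_pos'],s['tool_rot'])
r=silhouettes('wrist','chute')[0]['region']
hsv=cv2.cvtColor(im,cv2.COLOR_BGR2HSV)
v=np.argwhere(r)
print(v.min(0),v.max(0))
for row in [200,300]:
    c=np.where(r[row])[0]; P=onplane('wrist',[[c.min(),row],[c.max()+1,row]],0.029,C); print(row,c.min(),c.max(),np.round(P,4).tolist(),P.mean(0))
# model overlay
def ov(h,yaw,col):
    A=R.from_euler('z',yaw).as_matrix()
    def w(l): return np.array([h[0],h[1],0.004])+np.array(l)@A.T
    loops=[w([[18,y,25] if 0 else [x/1e3,y/1e3,25/1e3] for x,y in [(18,16),(18,-16),(-152,-16),(-152,16)]]),
           w([[x/1e3,y/1e3,73/1e3] for x,y in [(15,9),(15,-9),(-15,-9),(-15,9)]])]
    for l in loops: cv2.polylines(big,[np.int32(proj('wrist',l,C)*2)],True,col)
big=cv2.resize(im,None,fx=2,fy=2)
ov((0.5127,-0.1915),1.3125,(0,0,255)); 
cv2.imwrite('pics/w2o.png',big[180:680,300:900])
```

```text
0.023901211482162656 [ 0.48698178 -0.2075127   0.22052501] [3.13657793 0.00358139 1.34381026]
[136 273] [310 315]
200 276 311 [[0.4892, -0.2265, 0.029], [0.5216, -0.2339, 0.029]] [ 0.50540259 -0.23019666  0.029     ]
300 273 305 [[0.4636, -0.3269, 0.029], [0.4958, -0.3345, 0.029]] [ 0.47971492 -0.33070522  0.029     ]
```

View pics/w2o.png

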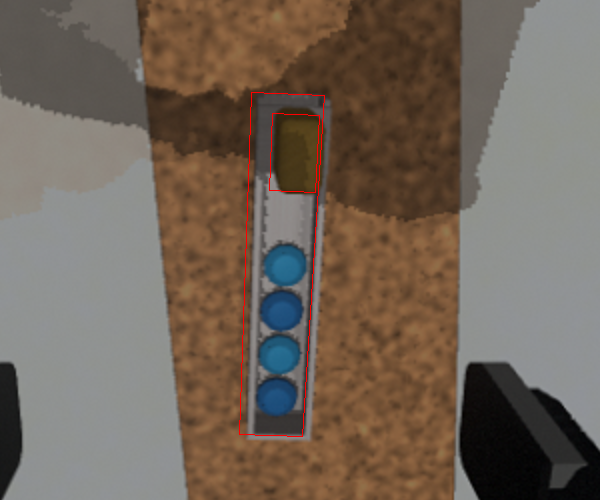

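Run:
```python
from h import *
rows(pose([0.515,-0.1915,0.2205],1.3205),2); rows(pose([0.515,-0.1915,0.038],1.3205),8)
rows(pose([0.515,-0.1915,0.038],1.3205),6,pose([0.515,-0.1915,0.2205],1.3205))
```

```text
2 x rot [0.0025 0.0018 0.0107] tr [0.0116 0.0116 0.    ] mid [ 0.501 -0.2    0.221]
8 x rot [0.0006 0.0004 0.0027] tr [0.0029 0.0029 0.0228] mid [ 0.501 -0.2    0.129]
6 x rot [0. 0. 0.] tr [0.     0.     0.0304] mid [ 0.515 -0.192  0.129]
```

Emit:
move_arm(rot=[[0.0025,0.002,0.011],[0.0025,0.002,0.011],[0,0,0],[0,0,0],[0,0,0],[0,0,0],[0,0,0],[0,0,0]], translation=[[0.0116,0.0116,0],[0.0116,0.0116,0],[0,0,0.03],[0,0,0.03],[0,0,0.03],[0,0,0.03],[0,0,0.015],[0,0,0]], fingers=[0.0854,0.0854,0.0854,0.0854,0.08,0.06,0.06,0.06])

```text
time_s: 4.8
tool_pos: [0.5246, -0.1924, 0.0829]
tool_rot: [3.137, -0.001, 1.311]
wrist_force: [0.6, 0.3, 0.3]
opening: 0.0598
```

Run:
```python
from h import *
rows(pose([0.515,-0.1915,0.038],1.3205),2); s=get_state(); print(s['tool_pos'],s['tool_rot'],s['wrist_force'])
```

```text
2 x rot [ 0.0025 -0.0006 -0.0046] tr [-0.0008 -0.0048  0.0224] mid [ 0.52  -0.192  0.06 ]
[ 0.5246001  -0.19237433  0.08290877] [ 3.13657382e+00 -1.31011976e-03  1.31126715e+00] [0.58527622 0.31148597 0.31838178]
```

Emit:
move_arm(rot=[[0.0025,0,-0.0045],[0.0025,0,-0.0045],[0,0,0],[0,0,0],[0,0,0],[0,0,0],[0,0,0],[0,0,0]], translation=[[0,-0.0048,0.012],[0,-0.0048,0.012],[0,0,0.012],[0,0,0.006],[0,0,0],[0,0,0],[0,0,0],[0,0,0]], fingers=[0.06,0.06,0.06,0.06,0.05,0.05,0.05,0.05])

```text
time_s: 5.8
tool_pos: [0.5181, -0.1911, 0.0419]
tool_rot: [3.135, -0.0, 1.32]
wrist_force: [-0.0, 1.2, -0.3]
opening: 0.0499
```

Run:
```python
from h import *
rows(pose([0.515,-0.1915,0.038],1.3205),1); s=get_state();T=toolT(); print(s['tool_pos'],s['tool_rot'],s['wrist_force'])
im=camera('wrist'); cv2.imwrite('pics/w3.png',im)
```

```text
1 x rot [ 0.0065 -0.0003 -0.0002] tr [-0.0012 -0.0029  0.0039] mid [ 0.517 -0.191  0.04 ]
[ 0.51812711 -0.19108588  0.04192837] [ 3.13509236e+00 -3.30658122e-04  1.32032172e+00] [-0.00958218  1.2000251  -0.25562227]
```

View pics/w3.png

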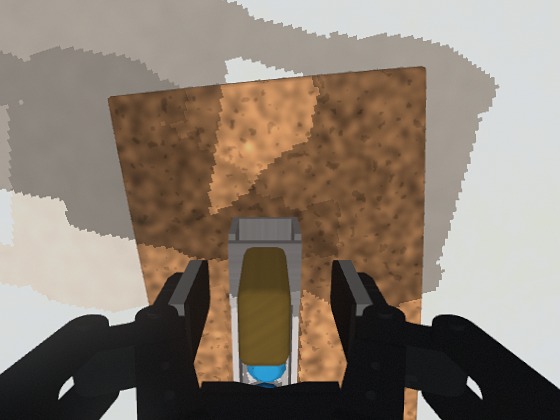

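The wrist picture shows the handle (col 264) between the pads (205 and 338), with the chute aligned. It sits about 3 mm off centre, matching the computed correction. Closing now.

Emit:
move_arm(rot=[[0.0065,0,0],[0,0,0],[0,0,0],[0,0,0],[0,0,0],[0,0,0],[0,0,0],[0,0,0]], translation=[[-0.001,-0.003,0.004],[0,0,0],[0,0,0],[0,0,0],[0,0,0],[0,0,0],[0,0,0],[0,0,0]], fingers=[0.05,0.04,0.03,0.02,0.01,0.01,0.01,0.01], grip_force=110)

```text
time_s: 6.85
tool_pos: [0.5151, -0.1914, 0.038]
tool_rot: [3.141, -0.0, 1.32]
wrist_force: [-0.2, -0.2, -0.1]
opening: 0.0166
```

Run:
```python
from h import *
s=get_state(); print(s['tool_pos'],s['tool_rot'],s['wrist_force'],s['torque'],s['opening'])
```

```text
[ 0.51507766 -0.19144589  0.03800877] [ 3.14133453e+00 -2.20475467e-04  1.32032976e+00] [-0.22089241 -0.20102215 -0.06355617] [ 0.0383586   0.01144274 -0.02454095] 0.016616296018618193
```

Emit:
move_arm(rot=[[0,0,0],[0,0,0],[0,0,0],[0,0,0],[0,0,0],[0,0,0],[0,0,0],[0,0,0]], translation=[[0,0,-0.004],[0,0,-0.006],[0,0,-0.008],[0,0,-0.008],[0,0,-0.008],[0,0,-0.006],[0,0,-0.003],[0,0,0]], fingers=[0.01,0.01,0.01,0.01,0.01,0.01,0.01,0.01])

```text
time_s: 7.85
tool_pos: [0.5138, -0.1908, 0.0831]
tool_rot: [-3.14, -0.001, 1.32]
wrist_force: [0.3, -0.8, -5.2]
opening: 0.0165
```

Run:
```python
from h import *
s=get_state(); print(s['tool_pos'],s['tool_rot'],s['wrist_force'],s['torque'],s['opening'])
cv2.imwrite('pics/s4.png',cv2.resize(camera('side')[200:400,160:360],None,fx=3,fy=3))
```

```text
[ 0.51382073 -0.19078942  0.083051  ] [-3.13952563e+00 -8.69415490e-04  1.32014215e+00] [ 0.26283529 -0.7999464  -5.224278  ] [-0.004033    0.18687476 -0.02266435] 0.016510769220936267
```

View pics/s4.png

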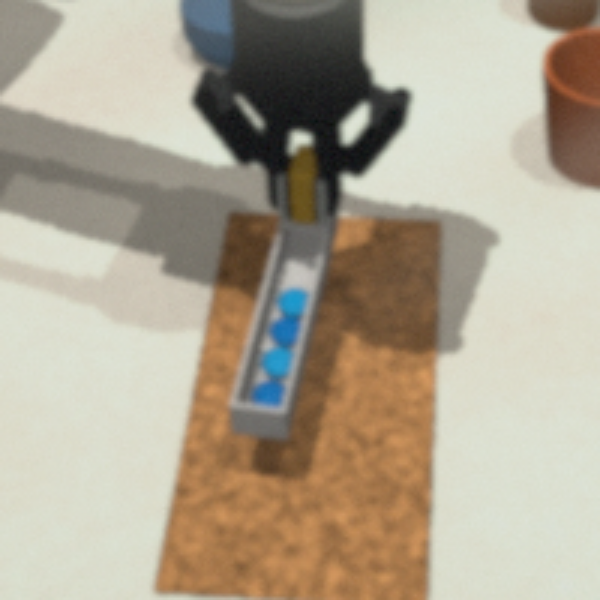

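The side crop shows the chute held clear of the mat and level. All four stones are still in it, at the tail end.

Emit:
move_arm(rot=[[-0.002,0,0],[0,0,0],[0,0,0],[0,0,0],[0,0,0],[0,0,0],[0,0,0],[0,0,0]], translation=[[0.005,-0.001,-0.006],[0.012,-0.002,-0.012],[0.02,-0.004,-0.016],[0.028,-0.005,-0.02],[0.034,-0.006,-0.02],[0.036,-0.007,-0.02],[0.036,-0.007,-0.016],[0.036,-0.007,-0.01]], fingers=[0.01,0.01,0.01,0.01,0.01,0.01,0.01,0.01])

```text
time_s: 8.9
tool_pos: [0.527, 0.0318, 0.2134]
tool_rot: [3.139, -0.005, 1.318]
wrist_force: [0.1, -0.6, -5.1]
opening: 0.0166
```

Run:
```python
from h import *
rows(pose([0.537,0.20,0.215],1.3205),1); s=get_state(); print(s['tool_pos'],s['tool_rot'],s['joint_pos'])
```

```text
1 x rot [ 0.0026 -0.0052 -0.0023] tr [ 0.1654 -0.0322 -0.0012] mid [0.532 0.116 0.214]
[0.5270486  0.03182681 0.21337527] [ 3.1390046  -0.00518176  1.31819085] [ 0.01028232 -0.00518547  1.9396786   0.00464112  1.20325738  0.26123517]
```

Emit:
move_arm(rot=[[0.0025,-0.005,-0.002],[0,0,0],[0,0,0],[0,0,0],[0,0,0],[0,0,0],[0,0,0],[0,0,0]], translation=[[0.034,-0.007,0],[0.032,-0.006,0],[0.028,-0.005,0],[0.022,-0.004,0],[0.016,-0.003,0],[0.01,-0.002,0],[0.006,-0.001,0],[0.002,0,0]], fingers=[0.01,0.01,0.01,0.01,0.01,0.01,0.01,0.01])

```text
time_s: 9.9
tool_pos: [0.5345, 0.1999, 0.224]
tool_rot: [3.132, -0.006, 1.33]
wrist_force: [-0.0, -0.2, -3.2]
opening: 0.0169
```

Run:
```python
from h import *
s=get_state();T=toolT(); print(s['tool_pos'],s['tool_rot'],s['wrist_force'],s['torque'])
im=camera('wrist'); cv2.imwrite('pics/w5.png',im)
C=c2w('wrist',T)
for t in ['vase_mouth','vase']:
    for d in look_for('wrist',t)[:1]: print(t,round(d['p'],2),np.round((C@np.r_[d['location'],1])[:3],3))
```

```text
[0.53449963 0.19985901 0.22395439] [ 3.13194966 -0.00630617  1.32972445] [-0.00441045 -0.18210537 -3.22467824] [-0.24045812 -0.14645114 -0.09596706]
vase_mouth 0.74 [0.56  0.286 0.064]
vase 0.71 [0.553 0.287 0.062]
```

View pics/w5.png

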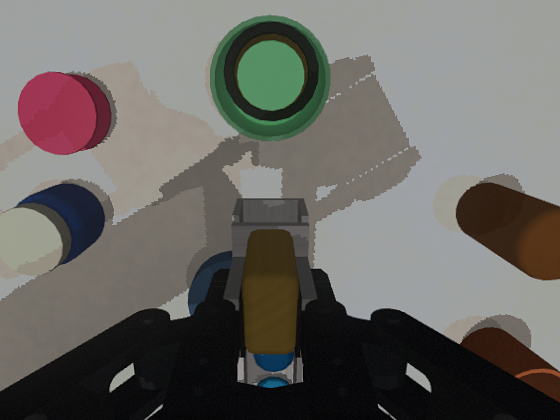

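The wrist picture shows the rim ring ahead, spanning columns 224–319 and rows 22–118, with its centre at (271,70). The chute nose is at (270,200), on line with it.

Run:
```python
from h import *
T=toolT(); C=c2w('wrist',T); im=cv2.imread('pics/w5.png')
m=((im.max(2)<62)&(np.indices((420,560))[0]<135)).astype(np.uint8)
m=cv2.morphologyEx(m,cv2.MORPH_OPEN,np.ones((3,3)))
n,l,st,ce=cv2.connectedComponentsWithStats(m); 
k=[i for i in range(1,n) if abs(ce[i]-[271,70]).max()<25 and st[i,4]>500]; print(st[k])
cs,_=cv2.findContours((l==k[0]).astype(np.uint8),cv2.RETR_EXTERNAL,cv2.CHAIN_APPROX_NONE)
e=cv2.fitEllipse(max(cs,key=len)); print(e)
for z in (0.117,0.124,0.131):
    P=onplane('wrist',max(cs,key=len)[:,0],z,C); c,r=cv2.minEnclosingCircle(P[:,:2].astype(np.float32))
    A=np.c_[2*P[:,:2],np.ones(len(P))]; q=np.linalg.lstsq(A,(P[:,:2]**2).sum(1),rcond=None)[0]
    print(z,q[:2],np.sqrt(q[2]+q[0]**2+q[1]**2), 'top',onplane('top',[[162.7,208.6]],z)[0,:2])
d=np.array([np.cos(1.3205),np.sin(1.3205),0])
```

```text
[[ 224   22   95   99 3577]]
((270.8631591796875, 70.8287582397461), (94.13713073730469, 98.07925415039062), 0.24126780033111572)
0.117 [0.55719716 0.28555008] 0.029690033586853543 top [0.55551884 0.28537598]
0.124 [0.5569837  0.28504878] 0.02885950508180986 top [0.55501599 0.28383154]
0.131 [0.55677025 0.28454748] 0.028028976576767017 top [0.55451313 0.28228711]
```

Run:
```python
from h import *
rows(pose([0.5513,0.2645,0.180],1.3205),1); rows(pose([0.5513,0.2645,0.180],1.3205),8);s=get_state();print(s['wrist_force'],s['torque'])
```

```text
1 x rot [ 0.0094 -0.0062  0.0087] tr [0.0672 0.0002 0.044 ] mid [0.543 0.232 0.202]
8 x rot [ 0.0012 -0.0008  0.0011] tr [0.0084 0.     0.0055] mid [0.543 0.232 0.202]
[-0.04523985  1.48772056 -0.17064021] [ 0.59343332 -0.10990679  0.11752779]
```

Emit:
move_arm(rot=[[0.005,-0.003,0.004],[0.004,-0.003,0.004],[0,0,0],[0,0,0],[0,0,0],[0,0,0],[0,0,0],[0,0,0]], translation=[[0.006,0,0.003],[0.01,0,0.006],[0.012,0,0.008],[0.012,0,0.008],[0.01,0,0.006],[0.007,0,0.005],[0.003,0,0.003],[0,0,0]], fingers=[0.01,0.01,0.01,0.01,0.01,0.01,0.01,0.01])

```text
time_s: 11.05
tool_pos: [0.5503, 0.2609, 0.1804]
tool_rot: [-3.14, 0.002, 1.32]
wrist_force: [0.0, 1.4, -1.9]
opening: 0.0168
```

Run:
```python
from h import *
rows(pose([0.5513,0.2645,0.168],1.3205),1);s=get_state();print(s['tool_pos'],s['tool_rot'],s['wrist_force'],s['torque'])
im=camera('wrist');cv2.imwrite('pics/w6.png',im);s=get_state();print(s['wrist_force'],s['torque'])
b=camera('side')[60:260,170:370]; cv2.imwrite('pics/c6.png',np.hstack([cv2.resize(im[:,100:460],(360,420)),cv2.resize(b,(420,420),interpolation=2)]))
```

```text
1 x rot [-0.0021  0.0018 -0.0009] tr [0.0037 0.0001 0.0124] mid [0.551 0.263 0.174]
[0.55026784 0.26094779 0.18039522] [-3.13954249e+00  1.79027666e-03  1.31961395e+00] [ 0.01731819  1.43364582 -1.94925678] [ 0.90239087 -0.02500086  0.16123588]
[ 0.16131263  0.57161807 -1.91619268] [ 0.78136337 -0.00565059  0.13074057]
```

View pics/c6.png

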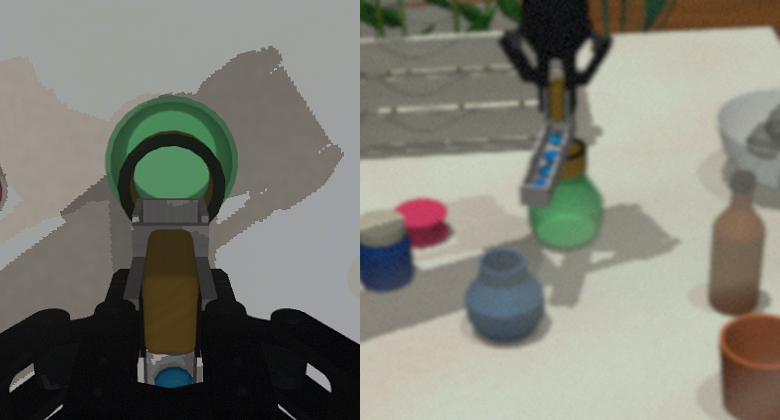

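The picture shows the nose over the near rim, centred sideways to within about 1 mm. The stones are in, and the vase and neighbours are untouched. Now lowering in small steps.

Emit:
move_arm(rot=[[-0.002,0.002,0],[0,0,0],[0,0,0],[0,0,0],[0,0,0],[0,0,0],[0,0,0],[0,0,0]], translation=[[0.002,0,0.002],[0.0015,0,0.002],[0,0,0.002],[0,0,0.001],[0,0,0.001],[0,0,0],[0,0,0],[0,0,0]], fingers=[0.01,0.01,0.01,0.01,0.01,0.01,0.01,0.01])

```text
time_s: 12.15
tool_pos: [0.5518, 0.2636, 0.1734]
tool_rot: [3.14, -0.002, 1.318]
wrist_force: [0.5, 1.7, -3.5]
opening: 0.0167
```

Run:
```python
from h import *
rows(pose([0.5513,0.2645,0.168],1.3205),1);s=get_state();print(s['tool_pos'],s['wrist_force'],s['torque'],s['tau'])
```

```text
1 x rot [ 0.002  -0.0015 -0.0023] tr [ 0.0007 -0.0007  0.0054] mid [0.552 0.264 0.171]
[0.55183803 0.26363548 0.17340494] [ 0.49802268  1.67347448 -3.5270787 ] [0.28385539 0.17995539 0.01296559] [ 5.01416842e-03 -4.73717165e+01 -3.66493893e+01 -4.98473912e-02
  3.38229106e-02 -6.39558595e-03]
```

Emit:
move_arm(rot=[[0,0,0],[0,0,0],[0,0,0],[0,0,0],[0,0,0],[0,0,0],[0,0,0],[0,0,0]], translation=[[0,0,0.001],[0,0,0.001],[0,0,0.001],[0,0,0.001],[0,0,0.001],[0,0,0.0005],[0,0,0],[0,0,0]], fingers=[0.01,0.01,0.01,0.01,0.01,0.01,0.01,0.01])

```text
time_s: 13.15
tool_pos: [0.5518, 0.2636, 0.1675]
tool_rot: [3.14, -0.001, 1.318]
wrist_force: [0.3, -0.6, -4.7]
opening: 0.0168
```

Emit:
move_arm(rot=[[0,0,0],[0,0,0],[0,0,0],[0,0,0],[0,0,0],[0,0,0],[0,0,0],[0,0,0]], translation=[[0,0,0.0005],[0,0,0.0005],[0,0,0.0005],[0,0,0.0005],[0,0,0.0005],[0,0,0.0005],[0,0,0],[0,0,0]], fingers=[0.01,0.01,0.01,0.01,0.01,0.01,0.01,0.01])

```text
time_s: 14.15
tool_pos: [0.5519, 0.2637, 0.1644]
tool_rot: [3.139, -0.002, 1.318]
wrist_force: [-0.0, -1.4, -5.8]
opening: 0.0165
```

Emit:
move_arm(rot=[[0,0,0],[0,0,0],[0,0,0],[0,0,0],[0,0,0],[0,0,0],[0,0,0],[0,0,0]], translation=[[0,0,0.0005],[0,0,0.0005],[0,0,0.0005],[0,0,0.0005],[0,0,0.0005],[0,0,0.0005],[0,0,0],[0,0,0]], fingers=[0.01,0.01,0.01,0.01,0.01,0.01,0.01,0.01])

```text
time_s: 15.15
tool_pos: [0.5519, 0.2636, 0.1611]
tool_rot: [3.14, -0.001, 1.318]
wrist_force: [0.1, -0.0, -4.6]
opening: 0.0168
```

Run:
```python
from h import *
for i in range(1):
    s=get_state();print(s['tool_pos'],s['wrist_force'],s['torque'],s['tau'])
```

```text
[0.55189037 0.26363917 0.16113293] [ 0.08482094 -0.0240572  -4.59593501] [ 0.09158337  0.18737765 -0.0328989 ] [-2.19117600e-02 -4.76142776e+01 -3.62687266e+01 -2.63227505e-02
  2.04765057e-02 -5.22494840e-03]
```

Underside at about 127 mm and still free (baseline about −4.6 N).

Emit:
move_arm(rot=[[0,0,0],[0,0,0],[0,0,0],[0,0,0],[0,0,0],[0,0,0],[0,0,0],[0,0,0]], translation=[[0,0,0.0005],[0,0,0.0005],[0,0,0.0005],[0,0,0.0005],[0,0,0.0005],[0,0,0.0005],[0,0,0],[0,0,0]], fingers=[0.01,0.01,0.01,0.01,0.01,0.01,0.01,0.01])

```text
time_s: 16.15
tool_pos: [0.5533, 0.2642, 0.1598]
tool_rot: [3.136, -0.004, 1.318]
wrist_force: [-0.1, -1.7, -2.3]
opening: 0.0167
```

Emit:
move_arm(rot=[[0,0,0],[0,0,0],[0,0,0],[0,0,0],[0,0,0],[0,0,0],[0,0,0],[0,0,0]], translation=[[0,0,0.0003],[0,0,0.0003],[0,0,0.0003],[0,0,0.0003],[0,0,0.0003],[0,0,0.0003],[0,0,0.0003],[0,0,0.0003]], fingers=[0.01,0.01,0.01,0.01,0.01,0.01,0.01,0.01])

```text
time_s: 17.15
tool_pos: [0.5546, 0.2646, 0.1597]
tool_rot: [3.134, -0.005, 1.318]
wrist_force: [-0.1, 0.9, 4.9]
opening: 0.0164
```

Run:
```python
from h import *
s=get_state();print(s['tool_pos'],s['tool_rot'],s['wrist_force'],s['torque'],s['tau'])
im=camera('wrist');s=get_state();print(s['wrist_force'],s['torque']); cv2.imwrite('pics/w7.png',im)
b=camera('side')[60:260,170:370]; cv2.imwrite('pics/c7.png',np.hstack([cv2.resize(im[:,100:460],(360,420)),cv2.resize(b,(420,420),interpolation=2)]))
```

```text
[0.55456127 0.26455002 0.15969603] [ 3.13386098 -0.00540023  1.31822911] [-0.14041369  0.92833369  4.90388688] [0.30764465 0.08868666 0.0825633 ] [ 1.60538130e-01 -4.37036920e+01 -3.33626962e+01  8.14282265e-02
 -3.88094550e-01  7.29736828e-03]
[ 0.27632383 -1.63928865  3.92027052] [-0.39993411  0.16866414 -0.048726  ]
```

Contact found: z stopped at TCP 0.1597, so the rim is at about 126 mm, and the load is about 9 N. I'll ease off and start tipping about the rim line.

Emit:
move_arm(rot=[[0.003,0,0],[0.003,-0.01,0],[0,-0.015,0],[0,-0.015,0],[0,-0.015,0],[0,-0.015,0],[0,-0.015,0],[0,-0.01,0]], translation=[[0,-0.0003,-0.0002],[0.0003,-0.0003,0],[0.0005,-0.0002,0.0],[0.0005,-0.0002,0],[0.0005,-0.0002,0],[0.0005,0,0],[0.0005,0,0],[0.0003,0,0]], fingers=[0.01,0.01,0.01,0.01,0.01,0.01,0.01,0.01])

```text
time_s: 18.25
tool_pos: [0.5546, 0.2682, 0.1593]
tool_rot: [3.139, 0.096, 1.318]
wrist_force: [1.6, 0.3, 2.8]
opening: 0.0171
```

```bash
cat > st.py <<'E'
from h import *
s=get_state();T=toolT();print(s['time_s'],np.round(s['tool_pos'],4),np.round(s['tool_rot'],4),s['wrist_force'],s['torque'])
x=T[:3,0]; print('nose-down deg',np.degrees(-np.arcsin(x[2])),'heading',np.arctan2(x[1],x[0]),'roll deg',np.degrees(np.arcsin(T[2,1])))
for px in (-.006,.0035): print('pivot',np.round((T@[px,0,.034,1])[:3],4))
print('nose',np.round((T@[.018,0,.034,1])[:3],4))
E
python3 st.py
```

```text
18.25 [0.5546 0.2682 0.1593] [3.1394 0.0963 1.3183] [1.60366987 0.34723914 2.79059131] [ 0.48171227 -0.05249643  0.15404532]
nose-down deg 5.515034705690043 heading 1.3182608095672412 roll deg 0.1276606346536895
pivot [0.5524 0.2592 0.126 ]
pivot [0.5547 0.2684 0.1251]
nose [0.5584 0.2823 0.1237]
```

Emit:
move_arm(rot=[[0,-0.015,0],[0,-0.015,0],[0,-0.015,0],[0,-0.015,0],[0,-0.015,0],[0,-0.015,0],[0,-0.015,0],[0,-0.01,0]], translation=[[0.0004,0,-0.0001],[0.0004,0,-0.0001],[0.0004,0,-0.0001],[0.0004,0,0],[0.0004,0,0],[0.0004,0,0],[0.0004,0,0],[0.0003,0,0]], fingers=[0.01,0.01,0.01,0.01,0.01,0.01,0.01,0.01])

```text
time_s: 19.25
tool_pos: [0.5552, 0.2717, 0.1589]
tool_rot: [3.14, 0.219, 1.318]
wrist_force: [0.4, 1.8, 3.1]
opening: 0.0166
```

```bash
python3 st.py
```

```text
19.25 [0.5552 0.2717 0.1589] [3.1398 0.2193 1.3181] [0.37337013 1.82749508 3.14099781] [ 0.75923547 -0.18010291  0.16597228]
nose-down deg 12.562490644999473 heading 1.31808017555051 roll deg 0.10126228396664963
pivot [0.5519 0.2588 0.127 ]
pivot [0.5543 0.2678 0.1249]
nose [0.5578 0.2815 0.1217]
```

Emit:
move_arm(rot=[[0,-0.015,0],[0,-0.015,0],[0,-0.015,0],[0,-0.015,0],[0,-0.015,0],[0,-0.015,0],[0,-0.015,0],[0,-0.01,0]], translation=[[0.0004,0,-0.0001],[0.0004,0,-0.0001],[0.0004,0,-0.0001],[0.0004,0,-0.0001],[0.0004,0,0],[0.0004,0,0],[0.0004,0,0],[0.0003,0,0]], fingers=[0.01,0.01,0.01,0.01,0.01,0.01,0.01,0.01])

```text
time_s: 20.25
tool_pos: [0.5557, 0.2754, 0.1579]
tool_rot: [3.14, 0.342, 1.318]
wrist_force: [-0.3, 2.7, 1.5]
opening: 0.0169
```

```bash
python3 st.py
```

```text
20.25 [0.5557 0.2754 0.1579] [3.1405 0.3418 1.3181] [-0.26433006  2.71442105  1.50340772] [ 0.86947255 -0.22757502  0.11887673]
nose-down deg 19.581564404349727 heading 1.318134736944947 roll deg 0.060303632178619254
pivot [0.5515 0.2589 0.1279]
pivot [0.5537 0.2676 0.1247]
nose [0.5572 0.2808 0.1198]
```

Emit:
move_arm(rot=[[0,-0.015,0],[0,-0.015,0],[0,-0.015,0],[0,-0.015,0],[0,-0.015,0],[0,-0.015,0],[0,-0.015,0],[0,-0.015,0]], translation=[[0.0004,0,-0.0001],[0.0004,0,0],[0.0004,0,-0.0001],[0.0004,0,0],[0.0004,0,0],[0.0004,0,0],[0.0004,0,0],[0.0004,0,0]], fingers=[0.01,0.01,0.01,0.01,0.01,0.01,0.01,0.01])

```text
time_s: 21.25
tool_pos: [0.5565, 0.2786, 0.1568]
tool_rot: [3.14, 0.47, 1.318]
wrist_force: [0.1, 1.9, 0.8]
opening: 0.0168
```

```bash
python3 st.py
```

```text
21.25 [0.5565 0.2786 0.1568] [3.1404 0.4702 1.3179] [0.08062712 1.87781676 0.77967401] [ 0.38579054 -0.07485671 -0.03301416]
nose-down deg 26.94152090425628 heading 1.3178729964042515 roll deg 0.05880880212248485
pivot [0.5513 0.2585 0.1292]
pivot [0.5535 0.2667 0.1249]
nose [0.5567 0.2792 0.1184]
```

Emit:
move_arm(rot=[[0,-0.015,0],[0,-0.015,0],[0,-0.015,0],[0,-0.015,0],[0,-0.01,0],[0,-0.005,0],[0,0,0],[0,0,0]], translation=[[0.0005,0,0],[0.0005,0,0],[0.0005,0,0],[0.0005,0,0],[0.0004,0,0],[0.0002,0,0.0001],[0,0,0.0001],[0,0,0.0001]], fingers=[0.01,0.01,0.01,0.01,0.01,0.01,0.01,0.01])

```text
time_s: 22.25
tool_pos: [0.5571, 0.281, 0.1556]
tool_rot: [3.14, 0.551, 1.318]
wrist_force: [0.0, 1.6, 2.1]
opening: 0.0166
```

```bash
python3 st.py
python3 - <<'E'
from h import *
T=toolT();im=camera('wrist'); b=camera('side')[60:260,170:370]; C=c2w('side')
for n,a in (('side',0),('wrist',0)):
    for d in look_for(n,'stone0_mid')[:5]: print(n,round(d['p'],2),np.round((c2w(n,T)@np.r_[d['location'],1])[:3],3))
cv2.imwrite('pics/c8.png',np.hstack([cv2.resize(im[:,100:460],(360,420)),cv2.resize(b,(420,420),interpolation=2)]))
E
```

```text
22.25 [0.5571 0.281  0.1556] [3.1403 0.5511 1.3178] [0.02727025 1.63050423 2.14426341] [ 0.23913405 -0.00064708 -0.07815783]
nose-down deg 31.576950192228345 heading 1.3178203177807835 roll deg 0.06537378870817123
pivot [0.5514 0.2588 0.1298]
pivot [0.5534 0.2666 0.1248]
nose [0.5565 0.2786 0.1172]
side 0.24 [ 0.733 -0.085  0.062]
```

View pics/c8.png

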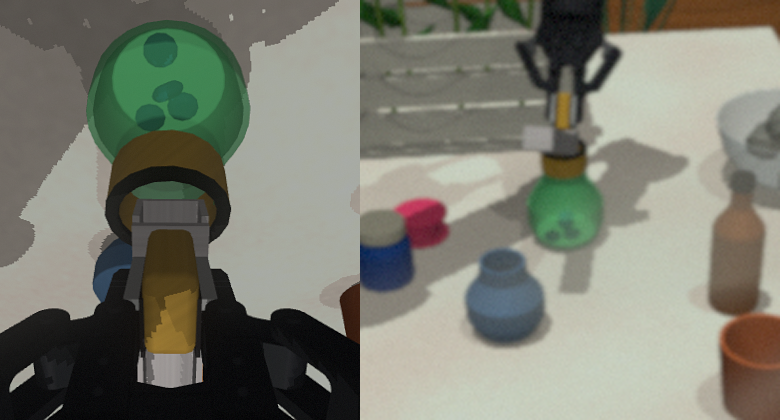

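All four stones show inside the vase body (four dark discs in the left view, a heap in the right view). The chute is empty and the vase upright. One short hold on the rim, then lifting away.

Emit:
move_arm(rot=[[0,0,0],[0,0,0],[0,0,0],[0,0,0],[0,0,0],[0,0,0],[0,0,0],[0,0,0]], translation=[[0,0,0.0001],[0,0,0.0001],[0,0,0.0001],[0,0,0],[-0.001,0,-0.003],[-0.002,0,-0.006],[-0.003,0,-0.008],[-0.004,0,-0.01]], fingers=[0.01,0.01,0.01,0.01,0.01,0.01,0.01,0.01])

```text
time_s: 23.45
tool_pos: [0.5569, 0.2851, 0.1814]
tool_rot: [-3.138, 0.555, 1.32]
wrist_force: [-0.7, 0.8, -2.9]
opening: 0.0166
```

```bash
python3 st.py
python3 - <<'E'
from h import *
d=np.array([np.cos(1.3205),np.sin(1.3205),0])
rows(pose([0.545,0.235,0.225],1.3205),5)
E
```

```text
23.45 [0.5569 0.2851 0.1814] [-3.1376  0.555   1.3199] [-0.74336573  0.75785157 -2.86630866] [ 0.56520147 -0.17401007 -0.01494191]
nose-down deg 31.80073246350661 heading 1.319935011990213 roll deg -0.19583477999952129
pivot [0.5511 0.2628 0.1557]
pivot [0.5531 0.2706 0.1507]
nose [0.5561 0.2826 0.143 ]
5 x rot [-0.0008  0.111  -0.0003] tr [-0.0124  0.0002 -0.0056] mid [0.552 0.263 0.207]
```

Emit:
move_arm(rot=[[0,0.05,0],[0,0.08,0],[0,0.09,0],[0,0.09,0],[0,0.09,0],[0,0.08,0],[0,0.06,0],[0,0.015,0]], translation=[[-0.008,0,-0.012],[-0.01,0,-0.01],[-0.012,0,-0.006],[-0.012,0,-0.004],[-0.012,0,-0.002],[-0.012,0.002,0],[-0.012,0.003,0],[-0.012,0.003,0]], fingers=[0.01,0.01,0.01,0.01,0.01,0.01,0.01,0.01])

```text
time_s: 24.45
tool_pos: [0.5478, 0.2147, 0.2438]
tool_rot: [3.139, -0.017, 1.323]
wrist_force: [-0.1, -0.2, -1.8]
opening: 0.0165
```

```bash
python3 st.py
python3 - <<'E'
from h import *
rows(pose([0.52,-0.190,0.21],1.3205),1)
E
```

```text
24.45 [0.5478 0.2147 0.2438] [ 3.1388 -0.017   1.3228] [-0.1345979  -0.18522171 -1.79842719] [ 0.00249815  0.04751512 -0.00729365]
nose-down deg -0.9768842986027219 heading 1.3227609708767338 roll deg 0.1604634480875907
pivot [0.5466 0.2095 0.2097]
pivot [0.5489 0.2187 0.2099]
nose [0.5525 0.2327 0.2101]
1 x rot [ 0.0028 -0.0171  0.0022] tr [-0.3994  0.0728  0.0305] mid [0.534 0.012 0.226]
```

Emit:
move_arm(rot=[[0.003,-0.01,0.002],[0,-0.007,0],[0,0,0],[0,0,0],[0,0,0],[0,0,0],[0,0,0],[0,0,0]], translation=[[-0.02,0.004,0],[-0.034,0.006,0],[-0.044,0.008,0],[-0.05,0.009,0],[-0.05,0.009,0.002],[-0.05,0.009,0.004],[-0.044,0.008,0.005],[-0.03,0.006,0.005]], fingers=[0.01,0.01,0.01,0.01,0.01,0.01,0.01,0.01])

```text
time_s: 25.45
tool_pos: [0.5246, -0.1243, 0.2291]
tool_rot: [-3.136, 0.011, 1.329]
wrist_force: [-0.5, 0.9, -2.0]
opening: 0.0167
```

```bash
python3 st.py
python3 - <<'E'
from h import *
rows(pose([0.52,-0.190,0.06],1.3205),1)
E
```

```text
25.45 [ 0.5246 -0.1243  0.2291] [-3.1364  0.0114  1.3285] [-0.53391797  0.87388272 -2.01343754] [ 0.09280989 -0.0707779   0.01002716]
nose-down deg 0.6519687074103652 heading 1.328524098870171 roll deg -0.29882854013592813
pivot [ 0.5229 -0.1305  0.1951]
pivot [ 0.5252 -0.1212  0.195 ]
nose [ 0.5287 -0.1072  0.1949]
1 x rot [-0.0052  0.0114  0.008 ] tr [-0.0639  0.012   0.1694] mid [ 0.522 -0.157  0.145]
```

Emit:
move_arm(rot=[[-0.005,0.01,0.008],[0,0,0],[0,0,0],[0,0,0],[0,0,0],[0,0,0],[0,0,0],[0,0,0]], translation=[[-0.02,0.004,0.015],[-0.015,0.004,0.025],[-0.012,0.003,0.028],[-0.008,0.001,0.028],[-0.003,0,0.025],[0,0,0.018],[0,0,0.01],[0,0,0.003]], fingers=[0.01,0.01,0.01,0.01,0.01,0.01,0.01,0.01])

```text
time_s: 26.45
tool_pos: [0.5202, -0.1918, 0.0728]
tool_rot: [-3.134, 0.008, 1.32]
wrist_force: [0.4, -0.4, -3.0]
opening: 0.0167
```

```bash
python3 st.py
python3 - <<'E'
from h import *
rows(pose([0.52,-0.190,0.038],1.3205),1)
E
```

```text
26.45 [ 0.5202 -0.1918  0.0728] [-3.1341  0.0076  1.3203] [ 0.40615213 -0.40273694 -3.03960939] [ 0.07400345 -0.02936172  0.03081235]
nose-down deg 0.43603778844635294 heading 1.3202714254799282 roll deg -0.42919769134733343
pivot [ 0.5184 -0.1978  0.0389]
pivot [ 0.5208 -0.1886  0.0388]
nose [ 0.5244 -0.1745  0.0387]
1 x rot [-0.0075  0.0076 -0.0003] tr [ 0.0018 -0.0005  0.0348] mid [ 0.52  -0.191  0.055]
```

Emit:
move_arm(rot=[[-0.004,0.004,0],[-0.003,0.003,0],[0,0,0],[0,0,0],[0,0,0],[0,0,0],[0,0,0],[0,0,0]], translation=[[0,0,0.005],[0,0,0.006],[0,0,0.006],[0,0,0.005],[0,0,0.003],[0,0,0.002],[0,0,0.001],[0,0,0.001]], fingers=[0.01,0.01,0.01,0.01,0.01,0.01,0.01,0.01])

```text
time_s: 27.45
tool_pos: [0.5224, -0.1924, 0.0446]
tool_rot: [3.137, 0.001, 1.321]
wrist_force: [-0.5, 0.1, -3.2]
opening: 0.017
```

```bash
python3 st.py
```

```text
27.45 [ 0.5224 -0.1924  0.0446] [3.1369e+00 1.0000e-03 1.3212e+00] [-0.48863701  0.10331527 -3.19954258] [ 0.02989613  0.00855563 -0.01722948]
nose-down deg 0.056650701019919404 heading 1.32115064497751 roll deg 0.2690490751017589
pivot [ 0.5211 -0.1983  0.0106]
pivot [ 0.5234 -0.1891  0.0106]
nose [ 0.527  -0.175   0.0106]
```

Emit:
move_arm(rot=[[0.004,0,0],[0,0,0],[0,0,0],[0,0,0],[0,0,0],[0,0,0],[0,0,0],[0,0,0]], translation=[[0,0,0.001],[0,0,0.001],[0,0,0.001],[0,0,0.001],[0,0,0.0007],[0,0,0.0007],[0,0,0.0005],[0,0,0.0005]], fingers=[0.01,0.01,0.01,0.01,0.01,0.01,0.01,0.01])

```text
time_s: 28.45
tool_pos: [0.5236, -0.1925, 0.0395]
tool_rot: [3.139, 0.001, 1.321]
wrist_force: [-0.4, 1.2, 2.2]
opening: 0.0169
```

```bash
python3 st.py
```

```text
28.45 [ 0.5236 -0.1925  0.0395] [3.1391e+00 1.1000e-03 1.3209e+00] [-0.3977776   1.24026359  2.16698718] [-0.17943814  0.31607062 -0.17886925]
nose-down deg 0.06183867595762438 heading 1.3208695910149186 roll deg 0.14510097233019867
pivot [ 0.5222 -0.1984  0.0055]
pivot [ 0.5245 -0.1892  0.0055]
nose [ 0.5281 -0.1751  0.0055]
```

On the mat (force rose by 5 N). Lowering a touch more, then releasing.

Emit:
move_arm(rot=[[0,0,0],[0,0,0],[0,0,0],[0,0,0],[0,0,0],[0,0,0],[0,0,0],[0,0,0]], translation=[[0,0,0.0004],[0,0,0.0004],[0,0,0],[0,0,0],[0,0,0],[0,0,0],[0,0,0],[0,0,0]], fingers=[0.01,0.01,0.018,0.025,0.035,0.045,0.055,0.055], grip_force=30)

```text
time_s: 29.45
tool_pos: [0.5243, -0.1932, 0.0389]
tool_rot: [3.137, 0.002, 1.321]
wrist_force: [0.0, -0.1, 0.1]
opening: 0.0548
```

Emit:
move_arm(rot=[[0,0,0],[0,0,0],[0,0,0],[0,0,0],[0,0,0],[0,0,0],[0,0,0],[0,0,0]], translation=[[0,0,-0.005],[0,0,-0.012],[0,0,-0.02],[0,0,-0.025],[0,0,-0.025],[0,0,-0.02],[0,0,-0.01],[0,0,0]], fingers=[0.06,0.06,0.06,0.06,0.06,0.06,0.06,0.06])

```text
time_s: 30.45
tool_pos: [0.5248, -0.1932, 0.165]
tool_rot: [3.133, 0.002, 1.321]
wrist_force: [-0.7, -0.1, -0.2]
opening: 0.0599
```

```bash
python3 st.py
python3 - <<'E'
from h import *
a=camera('top');b=camera('side')
cv2.imwrite('pics/f.png',np.hstack([cv2.resize(a[100:300,135:425],(435,300)),cv2.resize(b[100:400,150:480],(330,300))]))
E
```

```text
30.45 [ 0.5248 -0.1932  0.165 ] [3.1328e+00 2.3000e-03 1.3212e+00] [-0.66490868 -0.10556469 -0.20130181] [ 0.00702183 -0.00657818 -0.06857563]
nose-down deg 0.13063075088676288 heading 1.3212009651678873 roll deg 0.5038481207413009
pivot [ 0.5236 -0.1992  0.131 ]
pivot [ 0.526 -0.19   0.131]
nose [ 0.5296 -0.1759  0.1309]
```

View pics/f.png

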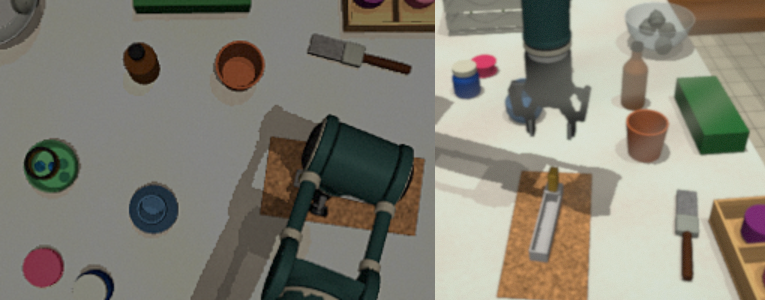

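The final picture shows the empty chute flat on the mat, the gripper clear above it, and the stones inside the upright green vase. Everything else is in place.

```bash
python3 -c "
from h import *
print(np.abs(get_state()['qvel']).max()); print(sign_off())"
```

```text
0.015042082004508638
the job is handed in; nothing more can be done
None
```

The chute was emptied into the green vase and laid back on the cork mat, and I handed the job in at about 30.5 s of the 72 s allowed; no verdict was reported.

- **Lift and rim:** I gripped the brass handle and carried the chute level with all four stones in it. I felt the rim at about 126 mm above the table, roughly 11 mm above the glass mouth.
- **Tipping:** I tipped the chute about the rim line to about 32 degrees. The load on the rim was around 5–9 N. That is above the "few newtons" asked, and the wrist readings were noisy by 1–2 N. It stayed well under the 20 N limit at every reading, taken about once a second.
- **Stones:** In the wrist picture, all four were inside the vase while the chute was still resting on the rim. I held contact about half a second longer before lifting away.
- **Last checks:** The final pictures show the empty chute lying flat on the mat, released, with the gripper about 13 cm above its release height. The vase is upright with the stones in it, and the other things look undisturbed. I judged the vase and neighbours by eye and did not measure whether they shifted by a few millimetres.
- **Deviation:** The arm drifted about 3 mm sideways while feeling for the rim, with no visible effect on the vase.

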